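Release the vial carrier from the shaker and slide it onto the lab jack

TASK

Unload the shaker: pull the black knob of the index plunger up and twist it so that it stays latched open by itself, then slide the vial carrier out of its guide rails and across, without lifting or tipping it, until it sits squarely and wholly on the plate of the lab jack, clear of the shaker. Leave the plunger latched open and do not disturb the glassware around.

Things in the scene. Friction and masses are not known exactly. Their poses are not given: they have to be found in the camera images.
- shaker: Fixed lab shaker, cream housing, green sloped fascia on its front (-x, to x = -150 mm). Origin on the bench under the middle of its steel drive platform; z up, y along the guide rails. Platform 200 (x) by 220 (y) mm, upper face 98 mm above the bench; the housing is all below that. The plunger stands on the rail at x = -64 mm, y = 0.
- rail_center (a point): Mid-point between the two aluminium C-section guide rails, level with their top faces (111 mm above the bench); axes as the shaker's. The rails are 180 mm long (y -90 to 90), open at both ends, and hold the carrier's side edges down with 2 mm of play. Their flanges cover x from 52 to 86 mm on either side; the 104 mm between them is open from above.
- carrier: Loose vial carrier, about 0.6 kg, on the platform between the rails, pinned by the plunger (1.5 mm play). Origin: centre of its underside; z up, y along the rails. Aluminium plate 150 (x) by 160 (y) by 6 mm. With the pin up it slides along y and out at either end. Pushing takes about 2 to 6 N.
- vial_block (a point): Centre of the blue vial block fixed on the middle of the carrier's plate: 44 (x) by 110 (y) mm, upright faces from 6 to 38 mm above the carrier's underside, this point 22 mm above it. Ten capped vials, fixed in the block, reach 53 mm above the underside. The carrier can be pushed on an end face of the block (y = +/-55 mm).
- jack_plate (a point): Centre of the upper face of the lab jack's top plate: steel, 200 by 200 mm, 96 mm above the bench, 2 mm below the shaker's platform. Axes along its sides, nearly parallel to the shaker's. The fixed jack stands at one open end of the rails, on the shaker's +y or -y side, its centre 214 to 222 mm from the shaker's, 2 to 15 mm of gap to the platform.
- knob_center (a point): Centre (half-way up) of the plunger's round black knurled knob: diameter 31 mm, height 22 mm, axis vertical, white line across its top; moves with the knob. Home, it is 138 mm above the bench, the knob's underside 16 mm above the rail's top, over a collar 25 mm across. It can be gripped across any diameter.
- knob_lift (a joint): How far the knob and its pin are pulled up (m): 0 home with the pin through the carrier plate, 0.012 the upper stop. A spring pulls it down, 5 N at home and 12 N at the stop. The pin is clear of the plate above 0.005.
- knob_turn (a joint): Turn of the knob (rad, anticlockwise from above positive, 0 home, stops at +/-1.65). At home two dogs under it sit in slots of the collar. Pulled up over 0.0095 m it turns freely either way; beyond 0.85 rad (best 1.0 to 1.5) the dogs lie over shallow rests: let go there, the knob settles at a lift of about 0.007 and stays up. Let go before that, it may fall home.
- flask: Loose stoppered conical flask, 82 mm wide, 136 mm high, standing on the bench at the other end of the rails. Origin at the centre of its underside. A bystander.
- beaker: Loose empty glass beaker, 54 mm wide, 72 mm high, behind the shaker (+x side). Origin at the centre of its underside. A bystander.
- amber_bottle: Loose small amber bottle with a black cap, 50 mm wide, about 100 mm high, behind the shaker (+x side). Origin at the centre of its underside. A bystander.
- wash_bottle: Loose white wash bottle with a blue cap and a bent spout, 66 mm wide, 185 mm high, to one side. Origin at the centre of its underside. A bystander.
Mind the look-alikes: they are no part of the job. What is shaped like the carrier but brown or yellow is not meant.

How it is judged:
By the outcome, as a careful person would: the job done as asked, in the order asked, and still so for the second after the job is handed in, with the robot touching nothing.
It also fails if it takes over 54 s, if anything falls off the work surface, if the arm or the gripper's body presses on something with over 40 N, if the wrist force passes 120 N, or if a joint passes its speed limit or range.

ROBOT

A 7-joint arm with a two-finger parallel gripper is mounted at the origin on the work surface. World frame = base frame: x ahead of the robot, y to its left, z up, the work surface at z = 0. Lengths are in mm, angles in rad, forces in N, time in s.
With the tool pointing down it reaches from about 350 to 900 mm from the base axis. Payload 8.1 kg.
Tool frame: the origin (TCP) lies on the centre line of the jaws, within the pads' length; the fingertips stand 11 mm ahead of it and the grasp point (between the pads) lies 8 mm behind it (r.finger_overhang is the distance from the TCP to the fingertips, in mm); z points along the fingers, y is the direction in which the jaws open and shut (so a half turn about z gives the same grasp; the last joint's range is limited). The gripper opens to 92 mm and grips with 3 to 60 N. Pads are 19 mm wide; open, the fingers measure 130 mm over their backs; the gripper's body (75 mm by 190 mm) begins 47 mm behind the grasp point.
Start: joints at [1.138, 0.434, 0.025, 1.573, -0.012, 1.134, -0.075], TCP at [202.385, -591.338, 237.742] pointing down, gripper open.
Joint ranges: [-2.62, 2.62], [-0.44, 2.09], [-1.27, 1.32], [0.08, 2.57], [-1.32, 4.46], [0.12, 2], [-2.74, 2.74]. Speed limits (rad/s): [2.22, 2.22, 3.01, 3.01, 3.14, 3.14, 3.14].

INTERFACE

Orientations are given as a rotation vector (axis times angle).
In Python, from rig import r gives the robot as it stands.
- The arm moves only by the tool jog_arm, never from a script. Its arguments are lists of equal length, an entry for each row: "slide": the shift along the tool's x, y, z in m, a list of three; "turn": the turn about the tool's z in rad. In form: {"slide": [[dx, dy, dz], ...], "turn": [turn, ...]}. A call has 1 to 8 rows; each row shifts and turns the pose as measured when the row begins, along the tool's axes as they then stand; what a row does not reach is not made up. A row lasts 1/12 s, in which the tool goes at most 41.7 mm and 7.16 degrees, less where a joint would pass 70% of its speed; a pose out of reach is approached as far as the arm can. A call with a gripper value outside its range is refused whole. "hand" is the opening, from 0 (shut) to 1 (fully open), set as the call begins (left out, the last holds). The fingers move at their own pace and stop on an object; "newtons" is the grip in N (left out, the last holds). Time passes only in rows, so rows that do not move let the fingers close. It gives the time, the measured TCP pose, the force and the opening at its end, in the units of the state.
- r.get_obs(): the state, without advancing time (a new reading comes with each control period).
- r.get_image(name): name is "side" or "top"; returns a dict with "frame" (400x640x3 uint8, red, green, blue), "fx", "fy", "cx", "cy" (pixels), "k1" (the pictures are not rectified: a ray, as slopes to the right and down, at radius r is drawn at 1 + k1 r^2 times it, then the intrinsics apply), "world_from_camera" (4x4, takes a point from camera to world coordinates). Camera axes: x right, y down, z forward; pixel columns grow to the right and rows downward; lengths in mm; the calibration is good to about 2 mm. A picture is of the moment at which its call begins. There is no depth.
- r.finish_job(): hands the job in, once; it reports no verdict.
Trained networks look in a picture, given as the dict that the camera call returned (one of the last four; its "shot" number tells which), for a name from the list of things; names that differ only in an ending like _2 or _b are one class to them, and where a whole thing is asked for, a point or a joint stands for the part that bears it (a point fixed in the world has none). Each returns a list of dicts, best first, with "confidence" (0 to 1); they miss things now and then, are a little off and sometimes report something else, mostly with a low value. They report only what shows in the picture. A call takes as long as a camera call. They do not tell look-alikes from the thing itself.
- r.outline_of(picture, target): "pixels" (400x640 bool, what is visible of it) and "position" ([column, row] in pixels, amid what is visible of it).
- r.place_of(picture, target): "position" ([column, row] in pixels: a listed point, or the origin of a listed thing).
The state is a dict: "t": time; "joints": joint angles; "qvel": joint speeds; "tau": joint torques, N m; "position": TCP position; "tool_rot": TCP orientation; "wrist_force": force on the tool from outside, world axes, zero at the start; "wrist_torque": the same for the moment, N m; "gripper_width": finger opening in mm.
Only numpy, scipy, OpenCV 4.12 (cv2) and the standard library are available. Lean on these libraries where they do the work, as an engineer would, in place of code of your own. Each camera call takes 0.05 s, during which the arm holds its last target.

## Working session

There is one attempt and no reset: what is moved stays moved. The work goes in short steps, Python scripts to look and compute and a tool call to move; the robot and the scene stay as the last step left them, time stands still between calls to the robot, and variables do not carry over. Pictures are saved under pics/ and viewed, and the job is handed in when it is done.

Besides the shell and the picture viewer there is one more tool, called after "Request:" in YAML: its name, and indented under it one key for each argument. jog_arm: Moves the arm, as the interface text tells. Its arguments: {"type":"object","properties":{"slide":{"type":"array","items":{"type":"array","items":{"type":"number"}}},"turn":{"type":"array","items":{"type":"number"}},"hand":{"type":"number"},"newtons":{"type":"number"}},"required":["slide","turn"]}

```bash
ls; mkdir -p pics
cat > h.py <<'E'
import numpy as np, cv2
from rig import r
def snap(n,fn=None):
    p=r.get_image(n)
    if fn: cv2.imwrite('pics/'+fn,p['frame'][:,:,::-1])
    return p
def ray(p,uv):
    K=np.array([[p['fx'],0,p['cx']],[0,p['fy'],p['cy']],[0,0,1.]])
    d=cv2.undistortPoints(np.array([[uv]],float),K,np.array([p['k1'],0,0,0.]))[0,0]
    # forward model is x*(1+k1 r^2): same as OpenCV
    T=np.array(p['world_from_camera']); v=T[:3,:3]@np.array([d[0],d[1],1.]); return T[:3,3],v
def atz(p,uv,z):
    o,v=ray(p,uv); return o+v*(z-o[2])/v[2]
def proj(p,X):
    T=np.linalg.inv(np.array(p['world_from_camera'])); c=T[:3,:3]@np.array(X,float)+T[:3,3]
    x,y=c[0]/c[2],c[1]/c[2]; s=1+p['k1']*(x*x+y*y)
    return np.array([p['fx']*x*s+p['cx'],p['fy']*y*s+p['cy']])
def tri(p1,u1,p2,u2):
    A=[];b=[]
    for p,u in((p1,u1),(p2,u2)):
        o,v=ray(p,u);v/=np.linalg.norm(v);M=np.eye(3)-np.outer(v,v);A.append(M);b.append(M@o)
    X=np.linalg.solve(sum(A),sum(b)); return X,[np.linalg.norm(M@X-c) for M,c in zip(A,b)]
E
python3 - <<'E'
from h import *
np.set_printoptions(precision=1,suppress=True)
P={n:snap(n,n+'0.png') for n in('top','side')}
for n,p in P.items():
    print(n,p['fx'],p['k1'],np.array(p['world_from_camera']))
Z=dict(shaker=0,rail_center=111,carrier=98,vial_block=120,jack_plate=96,knob_center=138,flask=0,beaker=0,amber_bottle=0,wash_bottle=0)
for k,z in Z.items():
    for n,p in P.items():
        for d in r.place_of(p,k)[:3]: print(k,n,np.round(d['position'],1),round(d['confidence'],2),atz(p,d['position'],z))
E
```

```text
pics
top 442.19442918545315 -0.11872967150754454 [[  -0.1   -1.     0.2  288.3]
 [  -1.     0.1   -0.    62.7]
 [   0.    -0.2   -1.  1252.2]
 [   0.     0.     0.     1. ]]
side 380.211467664505 -0.02937956272839132 [[ -0.8  -0.5   0.4 -29.4]
 [ -0.6   0.5  -0.6 725.6]
 [  0.   -0.7  -0.7 969.4]
 [  0.    0.    0.    1. ]]
shaker top [322.3 209.4] 0.97 [532.9  25.1   0. ]
shaker side [318.1 211.1] 0.68 [529.5  27.4   0. ]
rail_center side [315.8 188.1] 0.81 [536.2  33.7 111. ]
carrier top [425.5 124.6] 0.81 [ 735.2 -279.1   98. ]
carrier top [154.7 207. ] 0.8 [551.6 479.6  98. ]
carrier top [236.9 315.8] 0.75 [252.3 265.9  98. ]
carrier side [194.3 303.6] 0.96 [508.5 545.2  98. ]
carrier side [314.  194.7] 0.9 [529.4  50.8  98. ]
carrier side [337.8 313.2] 0.64 [216.2 331.7  98. ]
vial_block top [428.1 122. ] 0.88 [ 733.9 -280.9  120. ]
vial_block top [149.8 202.4] 0.73 [560.  485.3 120. ]
vial_block top [235.1 318.3] 0.68 [247.1 266.8 120. ]
vial_block side [316.1 185.5] 0.93 [537.3  31.  120. ]
vial_block side [192. 296.] 0.88 [516.3 540.4 120. ]
vial_block side [337.6 303.2] 0.72 [226.7 320.7 120. ]
jack_plate top [403.  205.9] 0.81 [ 508.5 -188.7   96. ]
jack_plate side [359.4 161. ] 0.76 [ 517.  -187.6   96. ]
knob_center top [368.6 141.3] 0.44 [ 681.8 -107.6  138. ]
knob_center top [318.  216.9] 0.43 [487.2  41.6 138. ]
knob_center side [329.8 187.9] 0.6 [485.3  26.  138. ]
flask top [242.4 202.5] 0.72 [569.4 255.    0. ]
flask side [265.8 247.5] 0.95 [555.8 255.7   0. ]
beaker top [367.7 144.1] 0.76 [ 721.9 -125.1    0. ]
beaker side [304.1 163.8] 0.56 [ 732.8 -131.9    0. ]
amber_bottle top [284.9 132.7] 0.65 [775.2 120.   -0. ]
amber_bottle side [246.2 191.7] 0.63 [789.8 123.1  -0. ]
wash_bottle top [453.1 248.4] 0.61 [ 392.6 -341.2    0. ]
wash_bottle side [407.5 172.7] 0.84 [ 394.9 -351.7    0. ]
wash_bottle side [246.  189.1] 0.53 [800.4 114.3   0. ]
```

View pics/top0.png

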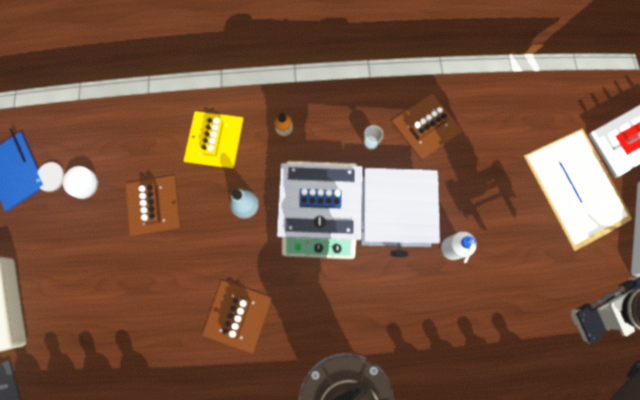

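View pics/side0.png

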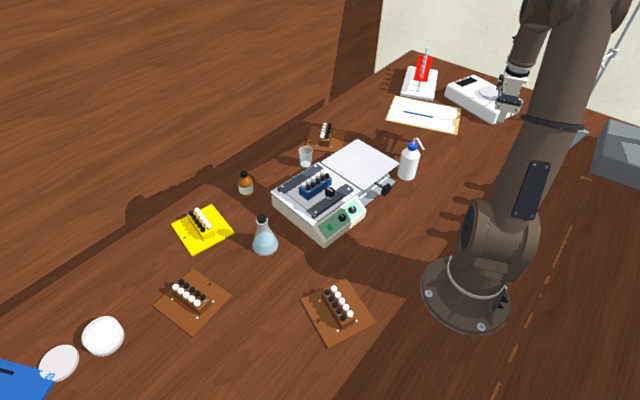

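Run:
```python
import cv2
a=cv2.imread('pics/top0.png')[130:280,230:460]; cv2.imwrite('pics/topc.png',cv2.resize(a,None,fx=3.4,fy=3.4,interpolation=2))
a=cv2.imread('pics/side0.png')[110:270,230:430]; cv2.imwrite('pics/sidec.png',cv2.resize(a,None,fx=3.7,fy=3.7,interpolation=2))
```

```text
(no output)
```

View pics/topc.png

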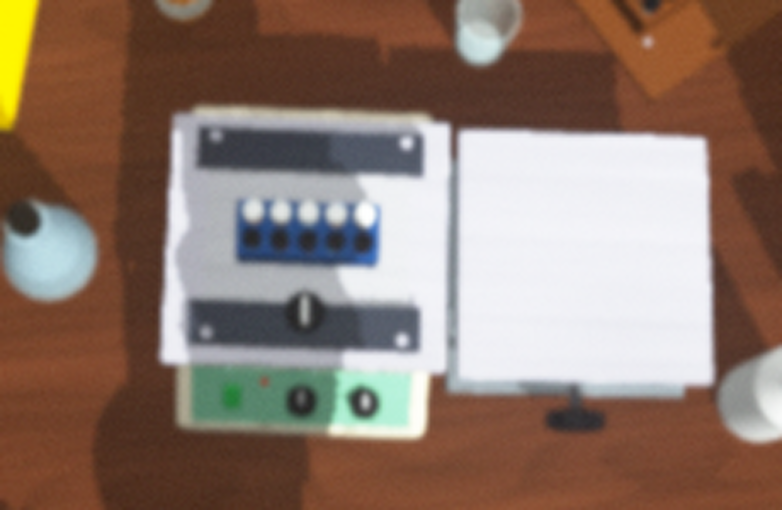

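View pics/sidec.png

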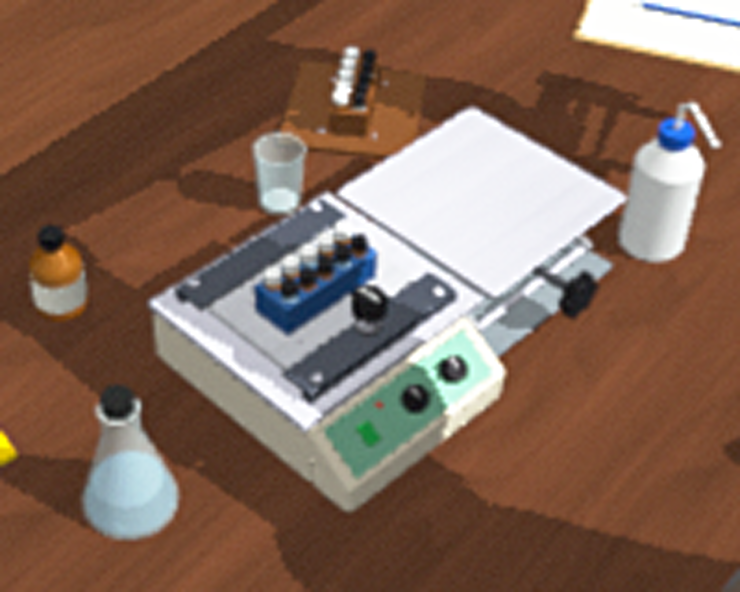

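The real carrier is the aluminium plate with the blue block between the rails, at top (320,197) and side (315,187). The brown ones at top (152,203), (237,315) and (427,124) and the yellow one at (213,138) are look-alikes; the crop confirms this. The jack is on the -y side, with the wash bottle near its corner and the flask on the +y side. Next I'll fit the poses.

Run:
```python
from h import *
from scipy.optimize import least_squares
np.set_printoptions(precision=2,suppress=True)
P={n:snap(n) for n in('top','side')}
t=lambda a,b:np.array([230+(a+.5)/3.4-.5,130+(b+.5)/3.4-.5]); s=lambda a,b:np.array([230+(a+.5)/3.7-.5,110+(b+.5)/3.7-.5])
# shaker model points (local) -> obs
plat=[(100,110),(100,-110),(-100,-110),(-100,110)]
O=[('top',(*c,98),t(*q)) for c,q in zip(plat,[(172,113),(452,123),(446,374),(160,362)])]
O+=[('side',(100,110,98),s(150,303)),('side',(100,-110,98),s(326,193)),('side',(-100,110,98),s(312,428))]
O+=[('top',(-64,0,149),t(305,312)),('side',(-64,0,149),s(370,296))]
J=[('top',(*c,96),t(*q)) for c,q in zip([(100,100),(100,-100),(-100,-100),(-100,100)],[(459,129),(708,137),(714,385),(453,380)])]
J+=[('side',(100,100,96),s(338,192)),('side',(100,-100,96),s(474,107)),('side',(-100,-100,96),s(626,199)),('side',(-100,100,96),s(494,298))]
def fit(O,g):
    def f(v):
        c,s_=np.cos(v[2]),np.sin(v[2]);out=[]
        for n,l,q in O: out+=list(proj(P[n],(v[0]+c*l[0]-s_*l[1],v[1]+s_*l[0]+c*l[1],l[2]))-q)
        return np.array(out)
    for sel in (O,[o for o in O if o[0]=='top'],[o for o in O if o[0]=='side']):
        OO=sel
        def g_(v):
            c,s_=np.cos(v[2]),np.sin(v[2]);return np.concatenate([proj(P[n],(v[0]+c*l[0]-s_*l[1],v[1]+s_*l[0]+c*l[1],l[2]))-q for n,l,q in OO])
        R=least_squares(g_,g,loss='soft_l1'); print(R.x, g_(R.x).reshape(-1,2).tolist() if OO is O else '')
fit(O,[533,28,0.]); fit(J,[510,-190,0.])
for n,p in P.items():
    for d in r.outline_of(p,'knob_center')[:2]: print(n,'knob',d['position'],d['confidence'],d['pixels'].sum(), atz(p,d['position'],140))
o=r.get_obs(); print(o['position'],o['tool_rot'],o['wrist_force'],o['gripper_width'],o['t'])
from scipy.spatial.transform import Rotation as R
print(R.from_rotvec(o['tool_rot']).as_matrix())
```

```text
[537.79  32.69  -0.1 ] [[0.42253281343658955, 0.7014472500761144], [-1.2128855312868154, 0.3195859288614429], [-0.248874750265486, -0.41704652570635403], [0.1951294175034377, 0.4074239332930176], [0.03394993505827415, -0.19865385898830823], [0.3685626612377746, -0.24768256220798435], [-1.3757674830172846, -0.37104628644689797], [-0.025364180382496215, -0.26095556138648135], [0.4850168373912993, -0.4304126784086293]]
[538.09  32.1   -0.11] 
[536.88  33.4   -0.09] 
[ 511.41 -184.6    -0.1 ] [[-0.0629800170243584, 0.2208610454591451], [-0.7755083920124548, 0.5228543766105531], [-0.7517493347894515, 0.23114716094170262], [0.8937820664186233, -0.5416449075464413], [-0.3373709845024564, -0.1637955244249838], [-0.0919154078333122, -0.18729910571101982], [0.8457111325679989, -0.6267634533170394], [-0.014473520896785885, -0.6011780278840888]]
[ 511.65 -185.29   -0.1 ] 
[ 510.38 -182.77   -0.11] 
top knob [321.8, 201.5] 0.51 2248 [526.31  29.03 140.  ]
side knob [331.7, 191.0] 0.45 93 [470.88  34.85 140.  ]
[ 202.38 -591.32  237.7 ] [-3.1  -0.52  0.  ] [ 0.27  0.67 -0.09] 91.82296559229827 1.3
[[ 0.95  0.32 -0.  ]
 [ 0.32 -0.95  0.  ]
 [-0.   -0.   -1.  ]]
```

```bash
cat >> h.py <<'E'
from scipy.spatial.transform import Rotation as Rot
S=np.array([537.8,32.7]); YAW=-0.10
def L2W(x,y): c,s=np.cos(YAW),np.sin(YAW); return S+np.array([c*x-s*y,s*x+c*y])
def go(xy,z,ang=None):
    """remaining shift in tool axes (m) and turn; ang = wanted world angle(deg) of tool y"""
    o=r.get_obs(); M=Rot.from_rotvec(o['tool_rot']).as_matrix()
    d=M.T@(np.array([*xy,z])-np.array(o['position']))
    a=np.degrees(np.arctan2(M[1,1],M[0,1])); 
    print('t',round(o['t'],2),'pos',np.round(o['position'],1),'yang %.1f'%a,'F',np.round(o['wrist_force'],1),'w %.1f'%o['gripper_width'],'j7 %.2f'%o['joints'][6])
    l=np.array(o['position'][:2])-S;c,s=np.cos(YAW),np.sin(YAW);print('local',np.round([c*l[0]+s*l[1],-s*l[0]+c*l[1]],1))
    print('shift mm',np.round(d,1), 'turn(tool,cw+)', None if ang is None else round(-np.radians((ang-a+180)%360-180),3))
E
python3 -c "
from h import *
print(L2W(-64,0)); go(L2W(-64,0),300,-131)"
```

```text
[474.11973342  39.08933867]
t 1.3 pos [ 202.4 -591.3  237.7] yang -71.1 F [ 0.3  0.7 -0.1] w 91.8 j7 -0.08
local [-271.4 -654.4]
shift mm [ 461.2 -508.5  -62.3] turn(tool,cw+) 1.045
```

Request:
jog_arm:
  slide:
    - [0, 0, -0.03]
    - [0, 0, -0.03]
    - [0.026, -0.03, 0]
    - [0.026, -0.03, 0]
    - [0.026, -0.03, 0]
    - [0.026, -0.03, 0]
    - [0.026, -0.03, 0]
    - [0.026, -0.03, 0]
  turn: [0, 0, 0, 0, 0, 0, 0, 0]
  hand: 0.65

```text
t: 1.97
position: [289.8, -371.2, 299.0]
tool_rot: [3.098, 0.492, -0.004]
wrist_force: [0.6, -0.1, 0.0]
gripper_width: 59.9
```

Request:
jog_arm:
  slide:
    - [0.026, -0.03, 0]
    - [0.026, -0.03, 0]
    - [0.026, -0.03, 0]
    - [0.026, -0.03, 0]
    - [0.026, -0.03, 0]
    - [0.026, -0.03, 0]
    - [0.026, -0.03, 0]
    - [0.026, -0.03, 0]
  turn: [0, 0, 0, 0, 0, 0, 0, 0]

```text
t: 2.63
position: [415.6, -63.5, 299.7]
tool_rot: [3.092, 0.488, 0.005]
wrist_force: [1.7, -0.6, 0.2]
gripper_width: 59.9
```

```bash
python3 -c "
from h import *
go(L2W(-64,0),240,-131)"
```

```text
t 2.63 pos [415.6 -63.5 299.7] yang -72.1 F [ 1.7 -0.6  0.2] w 59.9 j7 -1.28
local [-111.9 -107.9]
shift mm [ 87.1 -80.3  58.9] turn(tool,cw+) 1.028
```

Request:
jog_arm:
  slide:
    - [0.025, -0.024, 0]
    - [0.025, -0.024, 0]
    - [0.025, -0.024, 0.01]
    - [0.012, -0.008, 0.02]
    - [0, 0, 0.02]
    - [0, 0, 0]
  turn: [0, 0, 0, -0.1, -0.1, 0]

```text
t: 3.13
position: [479.2, 56.3, 250.6]
tool_rot: [3.023, 0.822, 0.02]
wrist_force: [-1.7, -0.2, 0.0]
gripper_width: 60.0
```

Run:
```python
from h import *
go(L2W(-64,0),200,-60)
for n in('top','side'):
    p=snap(n,n+'1.png')
    a=p['frame'][130:270,260:420,::-1]; cv2.imwrite('pics/%s1c.png'%n,cv2.resize(a,None,fx=4,fy=4,interpolation=2))
    print(proj(p,(*L2W(-64,0),149)))
```

```text
t 3.13 pos [479.2  56.3 250.6] yang -59.6 F [-1.7 -0.2  0. ] w 60.0 j7 -1.43
local [-60.7  17.7]
shift mm [-13.6  11.7  50.6] turn(tool,cw+) 0.008
[319.39014532 221.15011016]
[330.15400252 189.17920447]
```

View pics/side1c.png

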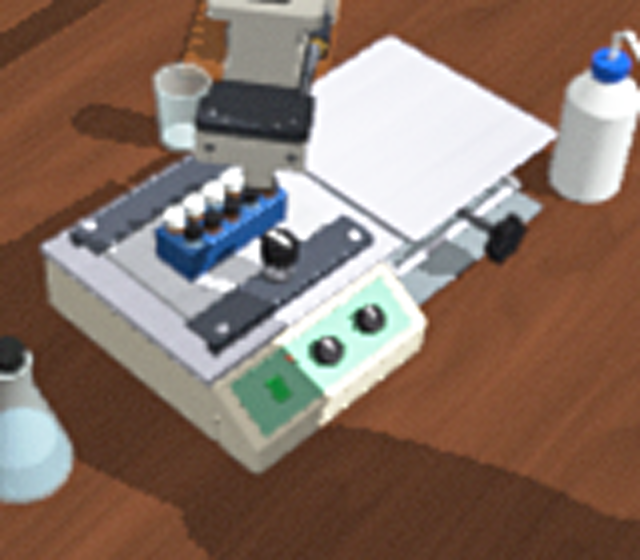

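Request:
jog_arm:
  slide:
    - [-0.0135, 0.0115, 0.01]
    - [0, 0, 0.02]
    - [0, 0, 0.02]
    - [0, 0, 0]
  turn: [0, 0, 0, 0]

```text
t: 3.57
position: [477.8, 34.8, 208.5]
tool_rot: [3.029, 0.778, 0.038]
wrist_force: [-1.6, -0.9, -0.2]
gripper_width: 59.3
```

Run:
```python
from h import *
go(L2W(-64,0),132,-60)
for n in('top','side'):
    p=snap(n,n+'2.png')
    a=p['frame'][130:270,260:420,::-1]; cv2.imwrite('pics/%s2c.png'%n,cv2.resize(a,None,fx=4,fy=4,interpolation=2))
```

```text
t 3.57 pos [477.8  34.8 208.5] yang -61.2 F [-1.6 -0.9 -0.2] w 59.3 j7 -1.44
local [-59.9  -3.9]
shift mm [-2.7 -7.  76.4] turn(tool,cw+) -0.021
```

View pics/side2c.png

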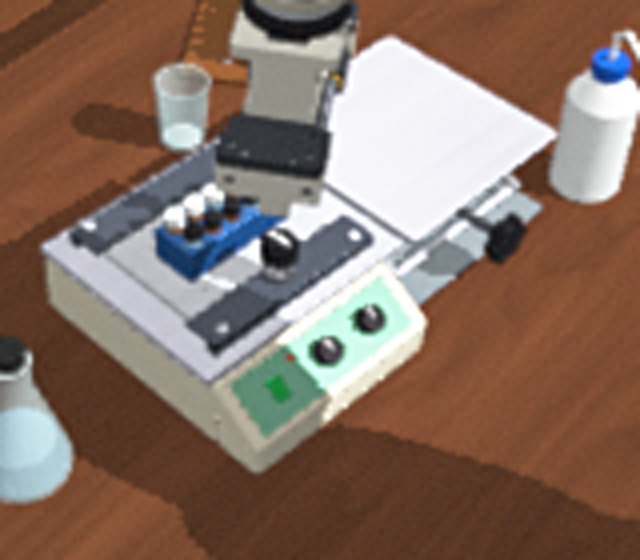

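Request:
jog_arm:
  slide:
    - [-0.0025, -0.006, 0.012]
    - [0, 0, 0.012]
    - [0, 0, 0.012]
    - [0, 0, 0]
  turn: [0, 0, 0, 0]

```text
t: 4.0
position: [479.8, 39.7, 182.3]
tool_rot: [3.029, 0.768, 0.061]
wrist_force: [-1.5, 0.2, 0.1]
gripper_width: 59.8
```

```bash
cat >> h.py <<'E'
def tilt(): 
    M=Rot.from_rotvec(r.get_obs()['tool_rot']).as_matrix(); print('toolz',np.round(M[:,2],4))
E
python3 - <<'E'
from h import *
go(L2W(-64,0),132,-60);tilt()
for n in('top','side'):
    p=snap(n,n+'3.png')
    a=p['frame'][130:270,260:420,::-1]; cv2.imwrite('pics/%s3c.png'%n,cv2.resize(a,None,fx=4,fy=4,interpolation=2))
E
```

```text
t 4.0 pos [479.8  39.7 182.3] yang -61.6 F [-1.5  0.2  0.1] w 59.8 j7 -1.49
local [-58.4   1.2]
shift mm [-7.  -3.5 50. ] turn(tool,cw+) -0.027
toolz [ 0.0422 -0.0063 -0.9991]
```

View pics/side3c.png

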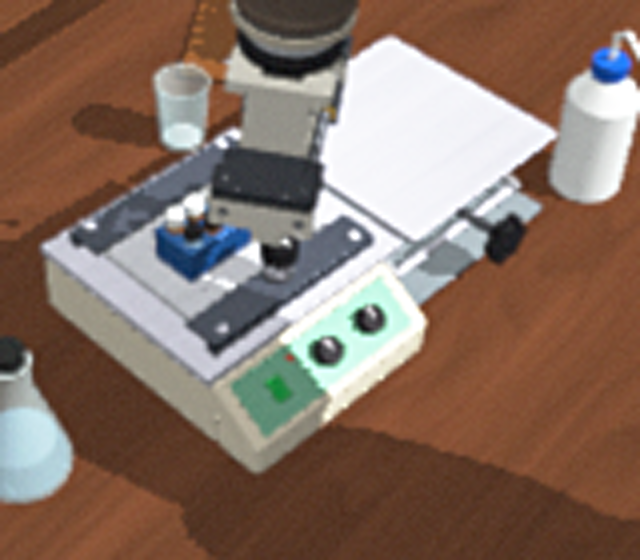

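Request:
jog_arm:
  slide:
    - [0, 0, 0]
    - [0, 0, 0]
    - [0, 0, 0]
    - [0, 0, 0]
  turn: [0, 0, 0, 0]

```text
t: 4.43
position: [482.9, 40.3, 187.9]
tool_rot: [3.028, 0.766, 0.074]
wrist_force: [0.3, -0.9, -0.5]
gripper_width: 59.5
```

Run:
```python
from h import *
go(L2W(-64,0),132,-60);tilt(); print(r.get_obs()['qvel'])
```

```text
t 4.43 pos [482.9  40.3 187.9] yang -61.6 F [ 0.3 -0.9 -0.5] w 59.5 j7 -1.49
local [-55.3   2.1]
shift mm [-10.6  -4.7  55.4] turn(tool,cw+) -0.029
toolz [ 0.05   -0.0057 -0.9987]
[ 0.00191755 -0.01024452 -0.00077191 -0.00819672 -0.00279291  0.00680726
  0.00181729]
```

Request:
jog_arm:
  slide:
    - [-0.012, -0.005, 0.01]
    - [0, 0, 0.025]
  turn: [-0.02, 0]

```text
t: 4.6
position: [475.1, 39.6, 156.2]
tool_rot: [3.018, 0.796, 0.087]
wrist_force: [-0.0, -0.3, -0.6]
gripper_width: 60.0
```

Run:
```python
from h import *
go(L2W(-64,0),132,-60);tilt(); print(r.get_obs()['qvel'])
```

```text
t 4.6 pos [475.1  39.6 156.2] yang -60.5 F [-0.  -0.3 -0.6] w 60.0 j7 -1.51
local [-63.1   0.6]
shift mm [-2.3 -0.8 24.1] turn(tool,cw+) -0.009
toolz [ 0.0588 -0.0048 -0.9983]
[-0.2102807   0.47513281  0.17055419  0.27678781  0.43294546 -0.74098624
 -0.43630261]
```

Request:
jog_arm:
  slide:
    - [-0.002, -0.001, 0.025]
    - [0, 0, 0.001]
  turn: [0, 0]

```text
t: 4.77
position: [473.3, 38.7, 127.8]
tool_rot: [3.018, 0.795, 0.085]
wrist_force: [-0.8, -0.3, 0.0]
gripper_width: 59.8
```

Run:
```python
from h import *
go(L2W(-64,0),132,-60);tilt()
for n in('top','side'):
    p=snap(n,n+'4.png')
    a=p['frame'][130:270,260:420,::-1]; cv2.imwrite('pics/%s4c.png'%n,cv2.resize(a,None,fx=4,fy=4,interpolation=2))
go(L2W(-64,0),132,-60)
```

```text
t 4.77 pos [473.3  38.7 127.8] yang -60.5 F [-0.8 -0.3  0. ] w 59.8 j7 -1.54
local [-64.8  -0.4]
shift mm [ 1.1  0.2 -4.2] turn(tool,cw+) -0.009
toolz [ 0.0574 -0.0052 -0.9983]
t 4.87 pos [475.3  39.5 130.7] yang -60.5 F [-0.1  0.9  0.5] w 59.9 j7 -1.54
local [-62.8   0.5]
shift mm [-1.2 -0.2 -1.4] turn(tool,cw+) -0.009
```

View pics/side4c.png

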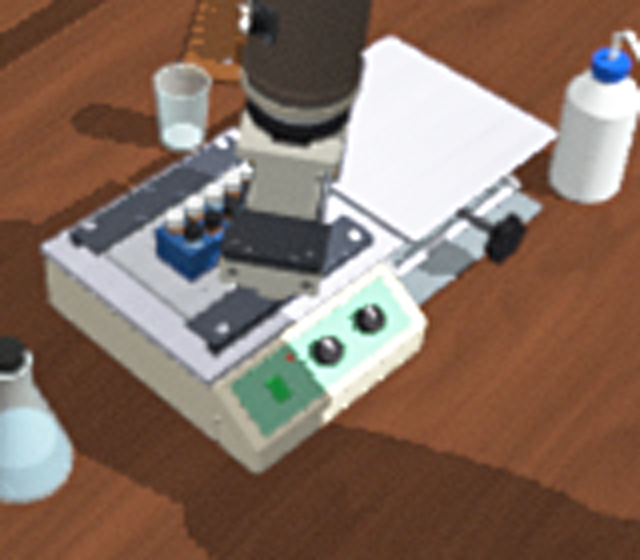

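Request:
jog_arm:
  slide:
    - [-0.001, 0, 0]
    - [0, 0, 0]
    - [0, 0, 0]
  turn: [0, 0, 0]
  hand: 0
  newtons: 45

```text
t: 5.12
position: [476.6, 39.6, 134.0]
tool_rot: [3.017, 0.795, 0.097]
wrist_force: [-0.2, 0.3, 0.2]
gripper_width: 44.0
```

Run:
```python
from h import *
go(L2W(-64,0),132,-60);tilt(); print(r.get_obs()['wrist_torque'])
```

```text
t 5.12 pos [476.6  39.6 134. ] yang -60.5 F [-0.2  0.3  0.2] w 44.0 j7 -1.54
local [-61.6   0.8]
shift mm [-2.5 -0.8  1.9] turn(tool,cw+) -0.009
toolz [ 0.0651 -0.0039 -0.9979]
[-0.02429659  0.07422214 -0.00712417]
```

Still closing; I'll compensate the drift while it does.

Request:
jog_arm:
  slide:
    - [-0.003, -0.001, 0.004]
    - [-0.001, 0, 0.002]
    - [-0.001, 0, 0.001]
  turn: [0, 0, 0]

```text
t: 5.37
position: [474.2, 39.0, 129.3]
tool_rot: [3.016, 0.795, 0.106]
wrist_force: [-4.3, 2.4, 19.1]
gripper_width: 30.1
```

Run:
```python
from h import *
go(L2W(-64,0),132,-60);tilt(); print(r.get_obs()['wrist_torque'])
```

```text
t 5.37 pos [474.2  39.  129.3] yang -60.5 F [-4.3  2.4 19.1] w 30.1 j7 -1.54
local [-63.9  -0.1]
shift mm [ 0.1 -0.  -2.7] turn(tool,cw+) -0.009
toolz [ 0.0711 -0.0028 -0.9975]
[0.70230975 0.51377148 0.05529304]
```

Request:
jog_arm:
  slide:
    - [0.0005, 0.0003, -0.009]
    - [0.0003, 0.0002, -0.006]
  turn: [0, 0]

```text
t: 5.53
position: [473.3, 39.0, 143.3]
tool_rot: [3.017, 0.796, 0.104]
wrist_force: [14.4, 4.9, -50.3]
gripper_width: 30.2
```

Run:
```python
from h import *
go(L2W(-64,0),140.5,-60);tilt(); print(r.get_obs()['wrist_torque'])
```

```text
t 5.53 pos [473.3  39.  143.3] yang -60.5 F [ 14.4   4.9 -50.3] w 30.2 j7 -1.52
local [-64.8  -0.2]
shift mm [0.6 0.2 2.8] turn(tool,cw+) -0.009
toolz [ 0.0693 -0.0021 -0.9976]
[ 1.13831848 -2.24443587  0.04042823]
```

Request:
jog_arm:
  slide:
    - [0.0005, 0, 0.0015]
    - [0, 0, 0.0005]
    - [0, 0, 0]
  turn: [0.08, 0.12, 0.12]

```text
t: 5.78
position: [473.4, 39.2, 140.7]
tool_rot: [3.119, 0.295, 0.106]
wrist_force: [5.4, 2.9, -11.4]
gripper_width: 30.2
```

Run:
```python
from h import *
go(L2W(-64,0),142,-131.5);tilt(); print(r.get_obs()['wrist_torque'])
```

```text
t 5.78 pos [473.4  39.2 140.7] yang -79.2 F [  5.4   2.9 -11.4] w 30.2 j7 -1.81
local [-64.7   0. ]
shift mm [ 0.8  0.2 -1.2] turn(tool,cw+) 0.912
toolz [ 6.790e-02 -2.000e-04 -9.977e-01]
[ 0.24035073 -0.63316118 -0.01893685]
```

Request:
jog_arm:
  slide:
    - [0.0005, 0, -0.001]
    - [0, 0, -0.0005]
    - [0, 0, -0.0005]
    - [0, 0, -0.0005]
  turn: [0.12, 0.12, 0.12, 0.12]

```text
t: 6.12
position: [473.1, 39.9, 142.3]
tool_rot: [-3.09, 0.485, -0.101]
wrist_force: [5.7, 3.1, -12.0]
gripper_width: 30.3
```

Run:
```python
from h import *
go(L2W(-64,0),142,-131.5);tilt(); print(r.get_obs()['wrist_torque'])
```

```text
t 6.12 pos [473.1  39.9 142.3] yang -107.8 F [  5.7   3.1 -12. ] w 30.3 j7 -2.25
local [-65.1   0.7]
shift mm [1.2 0.4 0.3] turn(tool,cw+) 0.413
toolz [ 0.0656  0.0017 -0.9978]
[-0.2503195  -0.67106555  0.04349368]
```

Request:
jog_arm:
  slide:
    - [0.001, 0.0005, -0.0005]
    - [0, 0, -0.0005]
    - [0, 0, 0]
  turn: [0.12, 0.12, 0.06]

```text
t: 6.37
position: [473.3, 40.8, 142.6]
tool_rot: [-2.965, 0.962, -0.093]
wrist_force: [6.3, 0.2, -11.9]
gripper_width: 29.9
```

Run:
```python
from h import *
go(L2W(-64,0),142,-131.5);tilt(); print(r.get_obs()['wrist_torque'])
```

```text
t 6.37 pos [473.3  40.8 142.6] yang -125.9 F [  6.3   0.2 -11.9] w 29.9 j7 -2.54
local [-65.    1.6]
shift mm [1.6 0.9 0.7] turn(tool,cw+) 0.098
toolz [ 0.0638  0.0039 -0.998 ]
[-0.68062496 -0.53400165 -0.02281654]
```

Request:
jog_arm:
  slide:
    - [0.001, 0.001, 0.004]
    - [0, 0, 0.003]
  turn: [0, 0]

```text
t: 6.53
position: [473.9, 41.0, 137.0]
tool_rot: [-2.963, 0.963, -0.092]
wrist_force: [-14.8, -2.7, 46.5]
gripper_width: 30.0
```

Run:
```python
from h import *
go(L2W(-64,0),142,-131.5);tilt(); print(r.get_obs()['wrist_torque'])
```

```text
t 6.53 pos [473.9  41.  137. ] yang -126.0 F [-14.8  -2.7  46.5] w 30.0 j7 -2.54
local [-64.4   1.9]
shift mm [ 1.6  1.2 -4.9] turn(tool,cw+) 0.097
toolz [ 0.064   0.0052 -0.9979]
[-1.29078813  2.85923479 -0.08598082]
```

Request:
jog_arm:
  slide:
    - [0, 0, 0]
    - [0, 0, 0.001]
    - [-0.001, 0, 0.001]
  turn: [0, 0, 0]
  hand: 0.6

```text
t: 6.78
position: [473.6, 42.1, 136.4]
tool_rot: [-2.964, 0.957, -0.094]
wrist_force: [0.3, 0.2, -0.2]
gripper_width: 45.8
```

Run:
```python
from h import *
go(L2W(-64,0),142,-131.5);tilt(); print(r.get_obs()['wrist_torque'])
```

```text
t 6.78 pos [473.6  42.1 136.4] yang -125.7 F [ 0.3  0.2 -0.2] w 45.8 j7 -2.54
local [-64.8   2.9]
shift mm [ 2.5  1.9 -5.5] turn(tool,cw+) 0.101
toolz [ 0.0654  0.0058 -0.9978]
[0.10133845 0.1015768  0.01481751]
```

Released without force. Now rise.

Request:
jog_arm:
  slide:
    - [0.001, 0.002, -0.005]
    - [0, 0, -0.03]
    - [0, 0, -0.035]
    - [0, 0, -0.01]
  turn: [0, 0, 0, 0]

```text
t: 7.12
position: [464.5, 38.2, 216.5]
tool_rot: [-2.969, 0.955, -0.081]
wrist_force: [1.2, -0.9, -0.3]
gripper_width: 55.3
```

Run:
```python
from h import *
go(L2W(0,85),220,-5.7);tilt()
print(r.get_obs()['joints'])
for n in('top','side'):
    p=snap(n,n+'5.png')
    a=p['frame'][130:270,260:420,::-1]; cv2.imwrite('pics/%s5c.png'%n,cv2.resize(a,None,fx=4,fy=4,interpolation=2))
```

```text
t 7.12 pos [464.5  38.2 216.5] yang -125.6 F [ 1.2 -0.9 -0.3] w 55.3 j7 -2.47
local [-73.5  -1.8]
shift mm [  20.4 -111.9    1.5] turn(tool,cw+) -2.093
toolz [ 0.056   0.0053 -0.9984]
[ 0.04678406  0.18694426 -0.28585757  1.99862817  0.0763916   0.90899921
 -2.47155135]
```

View pics/side5c.png

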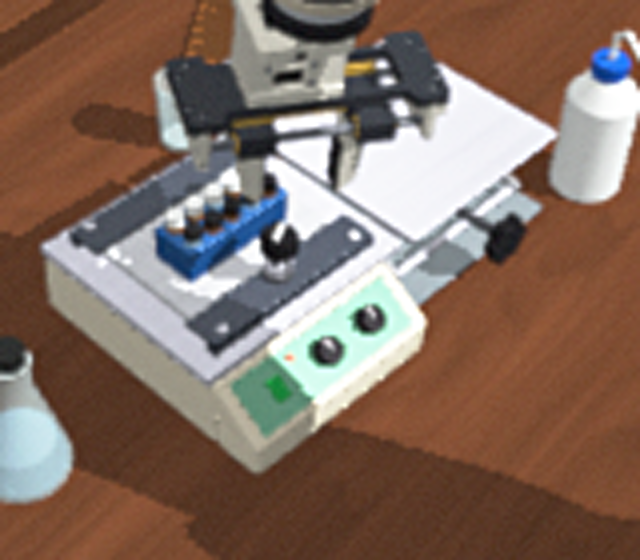

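The side crop shows the knob standing higher (crop about (280,241), earlier about 250) with the pin still up after letting go, so it is latched. Next: go above the +y end of the block, turn the jaws along x and close them.

Request:
jog_arm:
  slide:
    - [0.007, -0.037, 0]
    - [0.007, -0.037, 0]
    - [0.007, -0.037, 0]
    - [0, 0, 0.002]
    - [0, 0, 0.002]
    - [0, 0, 0.002]
    - [0, 0, 0.002]
    - [0, 0, 0.002]
  turn: [-0.08, -0.08, -0.08, -0.125, -0.125, -0.125, -0.125, -0.125]
  hand: 0
  newtons: 30

```text
t: 7.88
position: [539.6, 122.9, 202.4]
tool_rot: [3.114, 0.379, 0.075]
wrist_force: [-0.6, -0.0, -0.2]
gripper_width: 6.7
```

Run:
```python
from h import *
go(L2W(0,85),200,-5.7);tilt()
```

```text
t 7.88 pos [539.6 122.9 202.4] yang -76.1 F [-0.6 -0.  -0.2] w 6.7 j7 -1.86
local [-7.2 89.9]
shift mm [5.  7.1 2.7] turn(tool,cw+) -1.229
toolz [ 0.0477  0.0023 -0.9989]
```

Request:
jog_arm:
  slide:
    - [0.002, 0.002, 0]
    - [0.002, 0.002, 0]
    - [0, 0, 0]
    - [0, 0, 0]
    - [0, 0, 0]
    - [0, 0, 0]
    - [0, 0, 0]
    - [0, 0, 0]
  turn: [-0.125, -0.125, -0.125, -0.125, -0.125, -0.125, -0.125, -0.125]

```text
t: 8.55
position: [539.5, 116.9, 192.2]
tool_rot: [2.54, 1.816, 0.042]
wrist_force: [0.6, -0.7, 0.3]
gripper_width: 0.7
```

Run:
```python
from h import *
go(L2W(0,85),180,-5.7);tilt()
```

```text
t 8.55 pos [539.5 116.9 192.2] yang -18.9 F [ 0.6 -0.7  0.3] w 0.7 j7 -0.96
local [-6.7 84. ]
shift mm [ 2.4  5.9 12.4] turn(tool,cw+) -0.23
toolz [ 3.270e-02  3.000e-04 -9.995e-01]
```

Request:
jog_arm:
  slide:
    - [0.004, 0.006, 0.01]
    - [0, 0, 0.02]
    - [0, 0, 0.02]
    - [0, 0, 0.002]
  turn: [-0.12, -0.11, 0, 0]

```text
t: 8.88
position: [547.2, 117.3, 136.0]
tool_rot: [2.294, 2.118, 0.035]
wrist_force: [-1.0, -0.4, -0.1]
gripper_width: 0.6
```

Run:
```python
from h import *
go(L2W(0,72),130,-5.7);tilt()
for n in('top','side'):
    p=snap(n,n+'6.png')
    a=p['frame'][130:270,260:420,::-1]; cv2.imwrite('pics/%s6c.png'%n,cv2.resize(a,None,fx=4,fy=4,interpolation=2))
go(L2W(0,72),130,-5.7)
```

```text
t 8.88 pos [547.2 117.3 136. ] yang -4.6 F [-1.  -0.4 -0.1] w 0.6 j7 -0.79
local [ 0.9 85.1]
shift mm [-13.1  -1.3   5.9] turn(tool,cw+) 0.02
toolz [ 2.960e-02  8.000e-04 -9.996e-01]
t 8.98 pos [548.  118.  138.4] yang -4.6 F [0.1 0.4 1.3] w 0.5 j7 -0.79
local [ 1.6 85.9]
shift mm [-13.9  -2.2   8.3] turn(tool,cw+) 0.019
```

View pics/side6c.png

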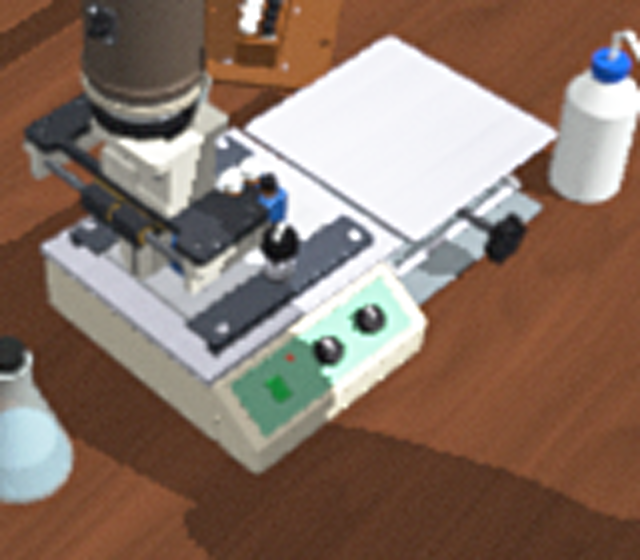

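Request:
jog_arm:
  slide:
    - [-0.004, -0.002, 0.009]
    - [-0.01, 0, 0.002]
    - [-0.006, 0, 0.001]
  turn: [0.02, 0, 0]

```text
t: 9.23
position: [545.0, 99.1, 127.5]
tool_rot: [2.316, 2.091, 0.043]
wrist_force: [0.2, 1.0, 0.7]
gripper_width: 0.1
```

Run:
```python
from h import *
go(L2W(0,64.5),130,-5.7);tilt()
```

```text
t 9.23 pos [545.   99.1 127.5] yang -5.9 F [0.2 1.  0.7] w 0.1 j7 -0.79
local [ 0.5 66.8]
shift mm [-2.3 -0.4 -2.5] turn(tool,cw+) -0.003
toolz [ 0.0345  0.0029 -0.9994]
```

Request:
jog_arm:
  slide:
    - [-0.008, -0.0008, 0.001]
    - [-0.012, -0.0008, 0.001]
    - [-0.012, -0.0008, 0.001]
    - [-0.012, -0.0008, 0.001]
  turn: [0, 0, 0, 0]

```text
t: 9.57
position: [540.4, 59.9, 127.4]
tool_rot: [2.312, 2.095, 0.066]
wrist_force: [0.5, 5.8, 3.7]
gripper_width: 0.9
```

Run:
```python
from h import *
go(L2W(0,-154.3),130,-5.7);tilt()
```

```text
t 9.57 pos [540.4  59.9 127.4] yang -5.7 F [0.5 5.8 3.7] w 0.9 j7 -0.71
local [-0.1 27.3]
shift mm [-181.5    0.    -5.6] turn(tool,cw+) 0.001
toolz [ 0.0456  0.0125 -0.9989]
```

Request:
jog_arm:
  slide:
    - [-0.014, -0.0005, 0.0005]
    - [-0.014, -0.0005, 0.0005]
    - [-0.014, -0.0005, 0.0005]
    - [-0.014, -0.0005, 0.0005]
  turn: [0, 0, 0, 0]

```text
t: 9.9
position: [534.2, 4.0, 127.5]
tool_rot: [2.308, 2.095, 0.079]
wrist_force: [1.5, 5.3, 1.7]
gripper_width: 0.3
```

Run:
```python
from h import *
go(L2W(0,-154.3),130,-5.7);tilt()
for n in('top','side'):
    p=snap(n,n+'7.png')
    a=p['frame'][130:270,260:420,::-1]; cv2.imwrite('pics/%s7c.png'%n,cv2.resize(a,None,fx=4,fy=4,interpolation=2))
```

```text
t 9.9 pos [534.2   4.  127.5] yang -5.6 F [1.5 5.3 1.7] w 0.3 j7 -0.60
local [ -0.7 -28.9]
shift mm [-125.3    0.5   -5.3] turn(tool,cw+) 0.002
toolz [ 0.0531  0.0171 -0.9984]
```

View pics/side7c.png

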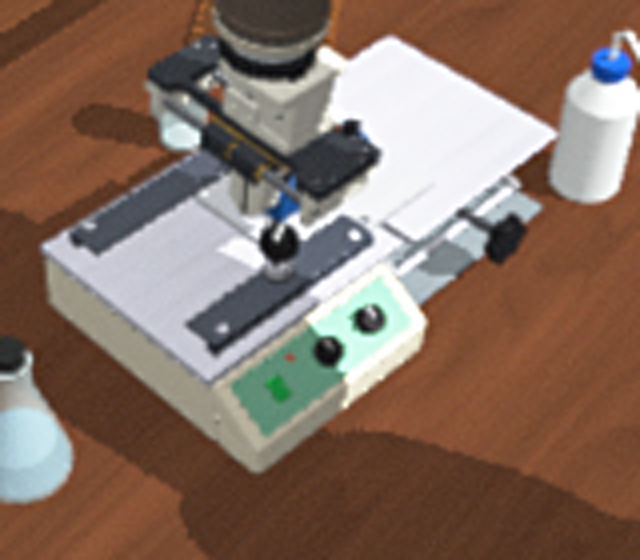

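Request:
jog_arm:
  slide:
    - [-0.014, 0, 0.0005]
    - [-0.014, -0.0005, 0.0005]
    - [-0.014, -0.0005, 0.0005]
    - [-0.014, -0.0005, 0.0005]
    - [-0.012, -0.0005, 0.0005]
    - [-0.01, -0.0005, 0.0005]
  turn: [0, 0, 0, 0, 0, 0]

```text
t: 10.5
position: [526.6, -69.2, 126.1]
tool_rot: [2.304, 2.098, 0.094]
wrist_force: [0.5, 5.4, 3.8]
gripper_width: 0.8
```

Run:
```python
from h import *
go(L2W(0,-154.3),128,-5.7);tilt()
for n in('top','side'):
    p=snap(n,n+'8.png')
    a=p['frame'][130:270,280:440,::-1]; cv2.imwrite('pics/%s8c.png'%n,cv2.resize(a,None,fx=4,fy=4,interpolation=2))
```

```text
t 10.5 pos [526.6 -69.2 126.1] yang -5.4 F [0.5 5.4 3.8] w 0.8 j7 -0.45
local [  -1.  -102.5]
shift mm [-51.7   0.8  -3.3] turn(tool,cw+) 0.005
toolz [ 0.0611  0.0226 -0.9979]
```

View pics/side8c.png

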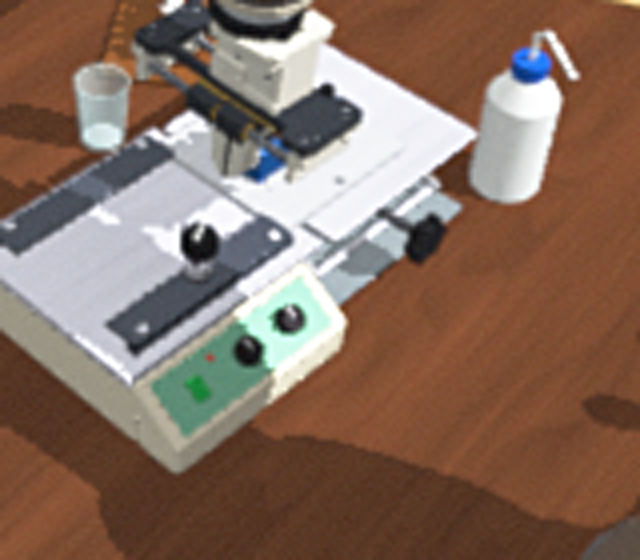

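View pics/top8c.png

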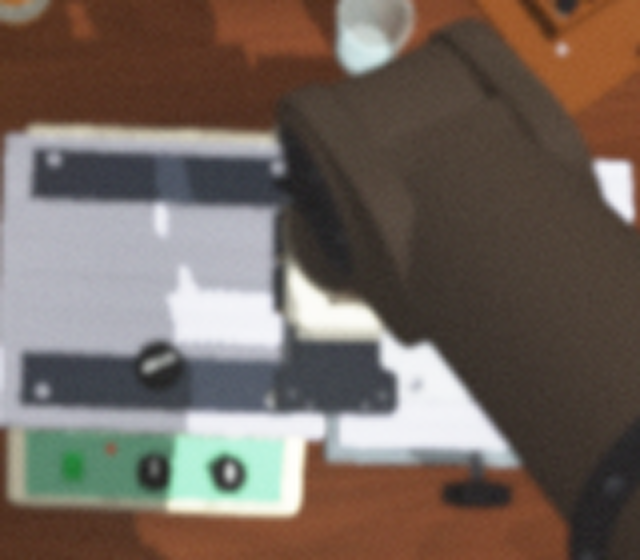

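Request:
jog_arm:
  slide:
    - [-0.012, 0, 0]
    - [-0.012, 0, 0]
    - [-0.01, 0, 0]
    - [-0.008, 0, 0]
  turn: [0.003, 0, 0, 0]

```text
t: 10.93
position: [522.7, -109.2, 125.3]
tool_rot: [2.304, 2.099, 0.097]
wrist_force: [0.5, 5.3, 3.8]
gripper_width: 0.6
```

Run:
```python
from h import *
go(L2W(0,-154.3),128,-5.7);tilt()
```

```text
t 10.93 pos [ 522.7 -109.2  125.3] yang -5.4 F [0.5 5.3 3.8] w 0.6 j7 -0.36
local [  -0.8 -142.7]
shift mm [-11.5   0.9  -3. ] turn(tool,cw+) 0.006
toolz [ 0.0614  0.0247 -0.9978]
```

Request:
jog_arm:
  slide:
    - [-0.007, 0, 0]
    - [-0.005, 0, 0]
  turn: [0.003, 0]

```text
t: 11.1
position: [521.9, -121.2, 125.3]
tool_rot: [2.307, 2.097, 0.099]
wrist_force: [0.1, 4.8, 1.8]
gripper_width: 0.1
```

Run:
```python
from h import *
go(L2W(0,-154.3),128,-5.7);tilt()
```

```text
t 11.1 pos [ 521.9 -121.2  125.3] yang -5.5 F [0.1 4.8 1.8] w 0.1 j7 -0.34
local [  -0.4 -154.7]
shift mm [ 0.5  0.6 -2.6] turn(tool,cw+) 0.003
toolz [ 0.0623  0.0262 -0.9977]
```

Request:
jog_arm:
  slide:
    - [0.012, 0, 0]
    - [0.02, 0, 0]
    - [0.01, 0, -0.02]
    - [0.01, 0, -0.03]
    - [0.02, 0, -0.035]
    - [0.035, 0, -0.02]
    - [0.035, 0, 0]
    - [0.035, 0, 0]
  turn: [0, 0, 0, 0, 0, 0, 0, 0]

```text
t: 11.77
position: [529.5, 47.3, 235.8]
tool_rot: [2.33, 2.074, 0.077]
wrist_force: [0.5, -0.0, -0.1]
gripper_width: 0.4
```

Request:
jog_arm:
  slide:
    - [0.035, 0, -0.01]
    - [0.035, 0, 0]
    - [0.02, 0, 0]
    - [0, 0, 0]
  turn: [0, 0, 0, 0]

```text
t: 12.1
position: [537.4, 149.6, 250.1]
tool_rot: [2.322, 2.08, 0.081]
wrist_force: [-0.1, 0.3, -0.4]
gripper_width: 0.6
```

Run:
```python
from h import *
go(L2W(0,85),228,-5.7);tilt()
P={}
for n in('top','side'):
    p=P[n]=snap(n,n+'9.png')
a=P['top']['frame'][130:280,270:460,::-1]; cv2.imwrite('pics/top9c.png',cv2.resize(a,None,fx=4,fy=4,interpolation=2))
a=P['side']['frame'][110:250,280:440,::-1]; cv2.imwrite('pics/side9c.png',cv2.resize(a,None,fx=4,fy=4,interpolation=2))
for k,z in(('carrier',96),('vial_block',118)):
  for n,p in P.items():
    for d in r.place_of(p,k)[:4]: print(k,n,np.round(d['position'],1),round(d['confidence'],2),atz(p,d['position'],z))
```

```text
t 12.1 pos [537.4 149.6 250.1] yang -6.3 F [-0.1  0.3 -0.4] w 0.6 j7 -0.79
local [-12.  116.3]
shift mm [-31.7  11.2  21.9] turn(tool,cw+) -0.011
toolz [ 0.0537  0.0175 -0.9984]
carrier top [237.9 313. ] 0.83 [259.13110521 263.36873215  96.        ]
carrier top [216.  140.4] 0.77 [729.60264543 308.41092135  96.        ]
carrier top [404.  204.1] 0.59 [ 513.17025878 -191.9956611    96.        ]
carrier top [425.7 124.2] 0.58 [ 737.18321498 -280.405681     96.        ]
carrier side [193.4 301.5] 0.85 [516.26890256 542.57186024  96.        ]
carrier side [335.  310.3] 0.83 [226.90569869 329.07660144  96.        ]
carrier side [360.8 163.8] 0.62 [ 504.2512859  -178.13841643   96.        ]
carrier side [204.1 225.6] 0.57 [697.26595994 364.45832984  96.        ]
vial_block top [149.2 204.7] 0.96 [554.351745   487.59778318 118.        ]
vial_block top [406.2 202.9] 0.86 [ 511.69414241 -193.35463369  118.        ]
vial_block top [210.1 138.6] 0.83 [727.69908   319.9504472 118.       ]
vial_block top [237.2 313.5] 0.82 [258.55422566 261.37409321 118.        ]
vial_block side [191.3 298.2] 0.77 [513.91757487 544.8986771  118.        ]
vial_block side [201.8 224.8] 0.76 [686.56089547 375.98907997 118.        ]
vial_block side [338.3 305.7] 0.73 [221.81428689 324.06658579 118.        ]
vial_block side [362.9 153.1] 0.71 [ 519.20411409 -208.98266584  118.        ]
```

View pics/top9c.png

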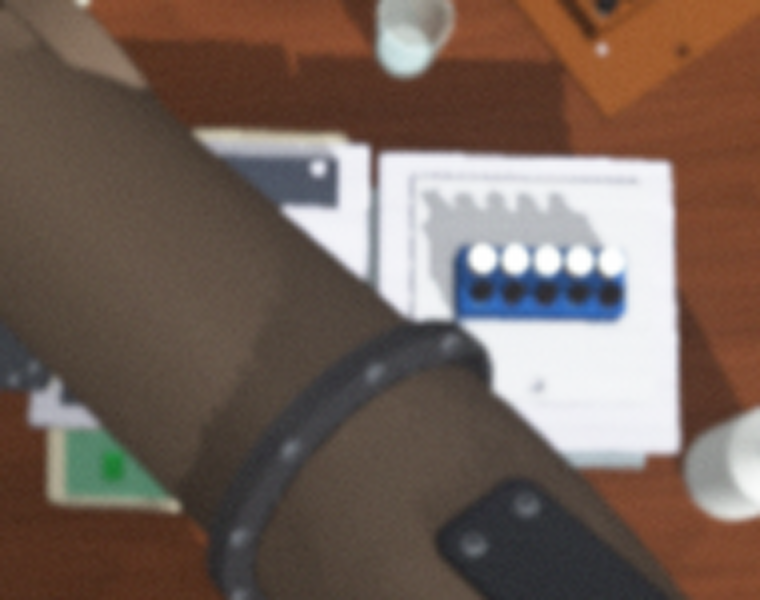

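View pics/side9c.png

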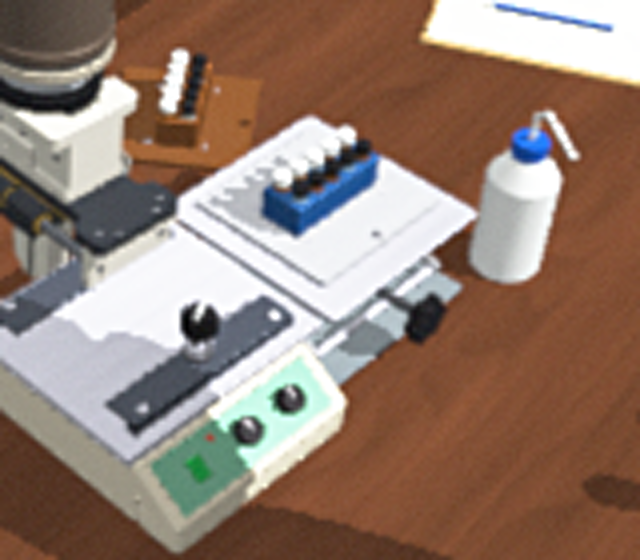

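Run:
```python
from h import *
P={n:snap(n) for n in('top','side')}
for k in('flask','beaker','amber_bottle','wash_bottle'):
  for n,p in P.items():
    for d in r.place_of(p,k)[:1]: print(k,n,round(d['confidence'],2),np.round(atz(p,d['position'],0)))
o=r.get_obs();print(o['wrist_force'],o['t'])
print(r.finish_job())
```

```text
flask top 0.58 [568. 250.   0.]
flask side 0.86 [568. 247.   0.]
beaker top 0.9 [ 739. -124.    0.]
amber_bottle top 0.63 [784. 119.   0.]
amber_bottle side 0.64 [791. 124.   0.]
wash_bottle top 0.77 [ 387. -338.    0.]
wash_bottle side 0.96 [ 399. -340.    0.]
[-0.01803718  0.39601161  0.07240088] 12.9
the job is handed in; nothing more can be done
None
```

View pics/side9.png

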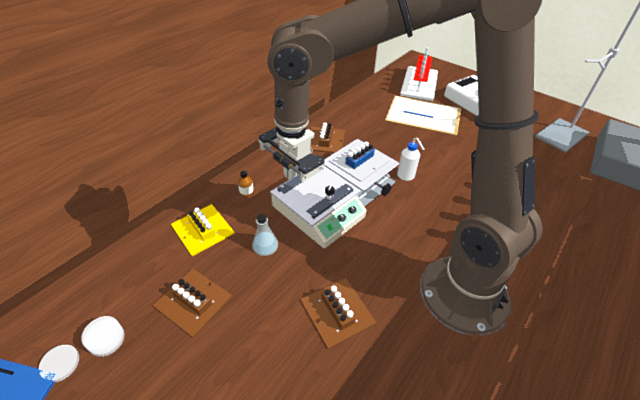

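The shaker is unloaded and the job was handed in at 12.9 s.

**What I did:** I gripped the knob, pulled it to its stop, twisted it about 1.14 rad clockwise and set it down on its rests. Then I let go. I pushed the carrier on the +y face of its block, about 219 mm, out of the rails and onto the jack plate on the -y side. The push took about 5 N, and I backed the arm off afterwards.

**Last checks:**
- **Knob:** the last side picture shows it still up.
- **Carrier:** the top picture shows it flat on the jack plate and square to it within about 1°. The rear margin is about 20 mm and the +x margin about 15 mm by eye, where I expected about 20 mm. The arm hid the -x side and I didn't measure the far edge.
- **Glassware:** the flask, beaker, amber bottle and wash bottle all stand. Measured positions agree with the first ones to within about 17 mm, which is within the networks' scatter.
- **Contact:** the wrist force was about 0.4 N with the arm clear.

**What disagreed or went wrong:**
- In the side picture the networks put the carrier and block points up to 17 mm off the top-view positions. I relied on the visible edges.
- The tool crept and tilted by up to about 4° during the job. I corrected the position as I went, but the tilt remained.
- Peak wrist force seen was about 53 N, while pulling the knob against its stop.

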